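# Finish packing the cafe gift crate

## Robot

A 6-joint arm with a two-finger parallel gripper is mounted at the origin on the work surface. World frame = base frame: x ahead of the robot, y to its left, z up, the work surface at z = 0. Lengths are in mm, angles in rad, forces in N, time in s.
With the tool pointing down it reaches from about 275 to 825 mm from the base axis. Payload 5.2 kg.
Tool frame: the origin (TCP) lies at the very end of the fingers, on their centre line; the grasp point (between the pads) lies 19 mm behind it; z points along the fingers, y is the direction in which the jaws open and shut (so a half turn about z gives the same grasp; the last joint's range is limited). The gripper opens to 93 mm and grips with 3 to 60 N. Pads are 15 mm wide; open, the fingers measure 128 mm over their backs; the gripper's body (75 mm by 188 mm) begins 65 mm behind the grasp point.
Start: joints at [-1.456, 0.259, 1.535, -0, 1.348, -0.203], TCP at [171.884, -522.457, 218.653] pointing down, gripper open.
Joint ranges: [-3.14, 3.14], [-0.91, 2.08], [0.19, 2.58], [-1.22, 4.36], [0.22, 2.71], [-3.12, 3.12]. Speed limits (rad/s): [2.57, 2.57, 3.14, 3.14, 3.14, 3.14].

## Interface

Orientations are given as [roll, pitch, yaw] about the fixed x, y, z axes, in that order (R = Rz(yaw) Ry(pitch) Rx(roll)).
In Python, from bench import robot gives the robot as it stands. The module is installed in compiled form; this text tells all that it offers. Calls block until the motion is done:
- robot.move_ptp(position, orientation): joint-space move of the TCP to a pose.
- robot.move_linear(position, ori=None, speed=150, f_stop=None): straight line of the TCP; ori=None keeps the orientation; speed is the mean speed in mm/s. With f_stop (N) it stops when the force on the tool has changed by that much, and returns True; else False.
- robot.move_j(angles): joint-space move.
- robot.move_gripper(opening): opening from 0.0 (shut) to 1.0 (fully open); the grip force is fixed at half the most; returns when the fingers have stopped.
- robot.sleep(seconds).
- robot.inverse_kinematics(position, orientation): joint angles nearest the present ones, or None.
- robot.get_image(name): name is "scene" or "top" or "wrist"; returns a dict with "img" (384x512x3 uint8, blue, green, red), "fovy" (degrees; the focal length in pixels is half the picture's height over the tangent of half this angle, whatever the lens; pixels are square), "cx", "cy" (the principal point, pixels), "eye" and "orientation" of the camera in the world. Camera axes: x right, y down, z forward; pixel columns grow to the right and rows downward; lengths in mm; the calibration is good to about 2 mm. A picture is of the moment at which its call begins. There is no depth.
A pose or a line that the arm cannot do raises robot.MotionError and nothing moves.
- robot.hand_in(): hands the job in, once; it reports no verdict.
Readings, each from a call of its own:
- robot.current_t(): time.
- robot.current_qpos(): joint angles.
- robot.current_joint_vel(): joint speeds.
- robot.current_joint_efforts(): joint torques, N m.
- robot.current_tcp_pos(): TCP position.
- robot.current_eef_rot(): TCP orientation.
- robot.current_contact_force(): force on the tool from outside, world axes, zero at the start.
- robot.current_ft_torque(): the same for the moment, N m.
- robot.current_gripper_width(): opening from 0.0 (shut) to 1.0 (fully open).
Only numpy, scipy, OpenCV 4.12 (cv2) and the standard library are available. Lean on these libraries where they do the work, as an engineer would, in place of code of your own. Each camera call takes 0.05 s, during which the arm holds its last target. There are 200 camera calls.

## Task

Finish packing the small wooden gift crate, in which the black coffee tin already stands: add the honey jar from the counter and the green and the burgundy carton from the leaning display rack. All four must end upright, side by side, right down on the crate's floor (it is a close fit), set down rather than dropped, and let go. Leave the crate where it is, the kraft-brown carton in the rack, and the cups, shaker, pitcher and saucers undisturbed.

Things in the scene. Friction and masses are not known exactly. Their poses are not given: they have to be found in the camera images.
- crate: open gift crate of pale wood, loose, 1.2 kg. Outside 129 (x) x 149 (y) x 45 high; inside 113 (x) x 133 (y); floor 6 thick, walls 8. Origin at the centre of its underside, z up. Turned up to 40 degrees either way. All fits with jar and tin in a row along its -x side and the cartons in a row along its +x side, their 60 mm width along y; 11 to 13 mm are then left over each way.
- jar: honey jar, amber glass with a gold lid: upright cylinder, diameter 60, height 84, about 0.34 kg. Origin at the centre of its underside, z up along its axis. Stands on the counter.
- tin: coffee tin, black with a gold band and a bare metal lid: upright cylinder, diameter 62, height 90, about 0.26 kg. Origin at the centre of its underside, z up along its axis. Already stands loose in the crate, near its (-x, +y) inner corner; it may be nudged but must stay standing.
- carton_green: dark green stiff carton with a chequered band near its foot: box 40 deep (its x) x 60 wide (its y) x 130 tall (its z), about 0.16 kg. Origin at the centre of its underside, z along its height to its top. Starts in one of the rack's three lanes, leaning with the rack, so its z axis is about 30 degrees from vertical.
- carton_wine: burgundy (dark red) carton, same size, axes and kind of start as the green one.
- carton_kraft: kraft-brown carton, same size, axes and kind of start; it is not wanted and stays in the rack.
- rack: fixed oak display rack, 216 wide (y) x 150 deep (x), base centre on the counter as origin, z up, x away from the robot. Three lanes 70 apart along y, one carton in each, 10 between cartons. Cartons lean about 30 degrees, tops towards the rack's -x (the robot). Its back rest, on their -x face, reaches 80 up the carton, lip and lane dividers 22; the upper 50 stands clear but for the neighbours.
- paper_stack: bystander: stack of white paper cups upside down, diameter 84, height 222. Origin at the centre of its underside, z up along its axis.
- clear_stack: bystander: stack of clear plastic cups upside down, diameter 86, height 155. Origin at the centre of its underside, z up along its axis.
- shaker: bystander: glass sugar shaker with steel cap, diameter 64, height 125. Origin at the centre of its underside, z up along its axis.
- paper_cup: bystander: empty white paper cup, diameter 81 at the rim, height 94. Origin at the centre of its underside, z up along its axis.
- pitcher: bystander: steel milk pitcher, diameter 92, height 98; its handle stands out to 77 from the axis along its +y. Origin at the centre of its underside, z up along its axis.
- saucers: bystander: pile of three blue saucers, diameter 132, height 30. Origin at the centre of its underside, z up along its axis.
Not all that is in view belongs to the job. What is shaped like the carton_wine but blue is not meant.

How it is judged (in metres and radians):
At the end, for the whole second after the job is handed in: Jar, tin, green and burgundy cartons all in the crate, undersides within 5 mm of its floor, upright within 6 degrees, at rest, released; crate flat on the counter within 6 cm of its start; kraft carton, cups, stacks, shaker, pitcher and saucers within 3 cm of theirs (z of jar in the frame of crate between 0 and 0.011 m and x of jar in the frame of crate between -0.045 and 0.045 m and y of jar in the frame of crate between -0.05 and 0.05 m and angle between each of jar, tin, carton_green, carton_wine's own z axis and vertical below 0.1 rad and linear speed of each of jar, tin, carton_green, carton_wine below 0.02 m/s and contact force between the fingers and jar below 0.05 N and z of tin in the frame of crate between 0 and 0.011 m and x of tin in the frame of crate between -0.045 and 0.045 m and y of tin in the frame of crate between -0.05 and 0.05 m and contact force between the fingers and tin below 0.05 N and z of carton_green in the frame of crate between 0 and 0.011 m and x of carton_green in the frame of crate between -0.045 and 0.045 m and y of carton_green in the frame of crate between -0.05 and 0.05 m and contact force between the fingers and carton_green below 0.05 N and z of carton_wine in the frame of crate between 0 and 0.011 m and x of carton_wine in the frame of crate between -0.045 and 0.045 m and y of carton_wine in the frame of crate between -0.05 and 0.05 m and contact force between the fingers and carton_wine below 0.05 N and angle between crate's own z axis and vertical below 0.03 rad and height (world z) of crate below 0.004 m and distance of crate from where it was at the start of the episode below 0.06 m and distance of each of carton_kraft, paper_stack, clear_stack, shaker, paper_cup, pitcher, saucers from where it was at the start of the episode below 0.03 m); the robot touches nothing.
It fails at once if one of the four goods is dropped or thrown: it falls free of the fingers faster than 0.75 m/s (about 3 cm of fall) ((linear speed of jar above 0.75 m/s and contact force between the fingers and jar below 0.05 N) or (linear speed of tin above 0.75 m/s and contact force between the fingers and tin below 0.05 N) or (linear speed of carton_green above 0.75 m/s and contact force between the fingers and carton_green below 0.05 N) or (linear speed of carton_wine above 0.75 m/s and contact force between the fingers and carton_wine below 0.05 N)).
It fails at once if a bystander is pushed, lifted or knocked over (moved more than 3 cm or tipped more than 20 degrees) (distance of any of carton_kraft, paper_stack, clear_stack, shaker, paper_cup, pitcher, saucers from where it was at the start of the episode above 0.03 m or angle between any of paper_stack, clear_stack, shaker, paper_cup, pitcher, saucers's own z axis and vertical above 0.35 rad).
It fails at once if the crate is tipped or shoved more than 6 cm (angle between crate's own z axis and vertical above 0.25 rad or distance of crate from where it was at the start of the episode above 0.06 m).
It also fails if it takes over 67 s, if anything falls off the work surface, if the arm or the gripper's body presses on something with over 40 N, if the wrist force passes 120 N, or if a joint passes its speed limit or range.

## Working session

There is one attempt and no reset: what is moved stays moved. The work goes in short steps, each a Python script; the robot and the scene stay as the last script left them, time stands still between calls to the robot, and variables do not carry over. Pictures are saved under pics/ and viewed, about 8 in all and at most 12, crops included, and the job is handed in when it is done.

```bash
mkdir -p pics; ls; python3 - <<'E'
from bench import robot
import cv2,numpy as np
for n in("scene","top"):
    d=robot.get_image(n); cv2.imwrite(f"pics/{n}0.png",d["img"])
    np.save(f"pics/{n}0.npy",d,allow_pickle=True)
    print(n,{k:v for k,v in d.items() if k!="img"})
print(robot.current_t(),robot.current_eef_rot())
E
```

```text
pics
scene {'fovy': 49.9696424333587, 'cx': 249.97066906300591, 'cy': 195.66285704702634, 'eye': array([1144.96859905, -155.67815481, 1049.08106901]), 'orientation': array([-2.54552902,  0.00399161,  1.33300656])}
top {'fovy': 53.975784886605574, 'cx': 253.40797334023736, 'cy': 189.8285244424981, 'eye': array([416.09770341,  10.06861408, 930.43170438]), 'orientation': array([-3.04715431, -0.0288481 , -1.56114378])}
0.1 [-3.14000627e+00 -3.44938163e-04  3.17812957e-01]
```

```bash
python3 - <<'E'
import cv2
for n in("scene","top"):
    im=cv2.imread(f"pics/{n}0.png"); cv2.imwrite(f"pics/{n}0b.png",cv2.resize(im,(768,576),interpolation=cv2.INTER_CUBIC))
E
```

```text
(no output)
```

View pics/scene0b.png

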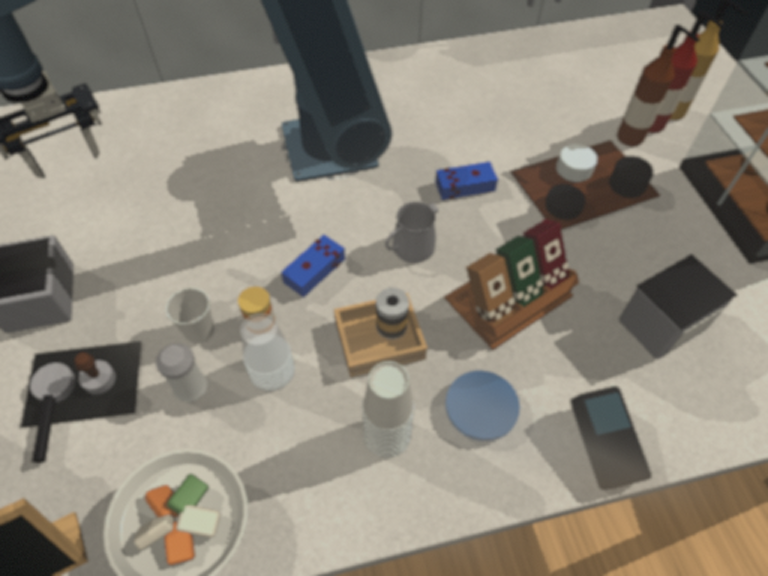

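View pics/top0b.png

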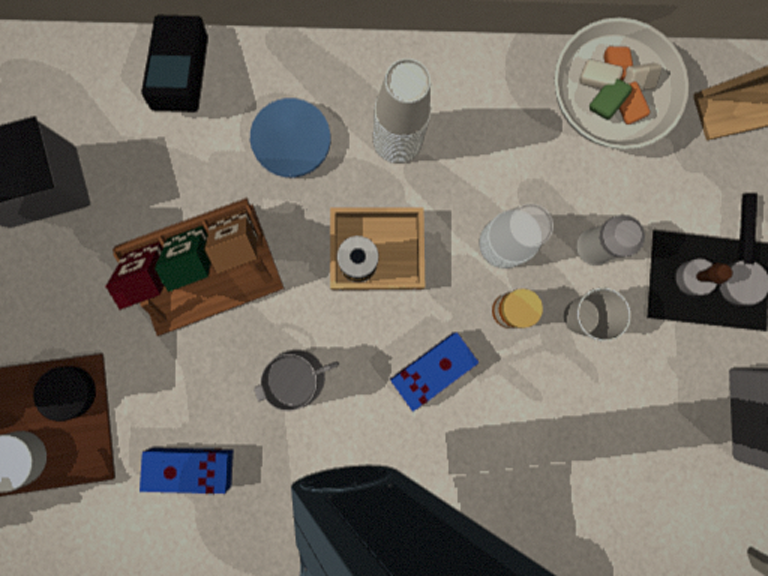

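Top view: the crate is at about (378,248) with nearly zero yaw, the jar lid at (519,309), and wine/green/kraft at (135,277)/(182,262)/(230,243). The paper stack stands behind the crate. Next I'll turn these into positions and overlay wireframes to check them.

```bash
cat > h.py <<'E'
import numpy as np, cv2
from scipy.spatial.transform import Rotation as R
class Cam:
    def __init__(s,d):
        s.img=d["img"];s.f=d["img"].shape[0]/2/np.tan(np.radians(d["fovy"])/2)
        s.c=np.array([d["cx"],d["cy"]]);s.eye=np.array(d["eye"]);s.R=R.from_euler("xyz",d["orientation"]).as_matrix()
    def proj(s,P):
        q=(np.atleast_2d(P)-s.eye)@s.R; return q[:,:2]/q[:,2:]*s.f+s.c
    def back(s,uv,z):
        v=s.R@np.append((np.array(uv)-s.c)/s.f,1); return s.eye+v*(z-s.eye[2])/v[2]
def load(n): return Cam(np.load(f"pics/{n}.npy",allow_pickle=True).item())
def box(a,b,c,z0=0): return np.array([[x,y,z] for z in(z0,z0+c) for x,y in((-a/2,-b/2),(a/2,-b/2),(a/2,b/2),(-a/2,b/2))],float)
E12=[(0,1),(1,2),(2,3),(3,0),(4,5),(5,6),(6,7),(7,4),(0,4),(1,5),(2,6),(3,7)]
def circ(x,y,z,r): t=np.linspace(0,2*np.pi,40); return np.c_[x+r*np.cos(t),y+r*np.sin(t),0*t+z]
def rz(a): return R.from_euler("z",a).as_matrix()
E
cat > ov.py <<'E'
from h import *
# objects: x,y(,yaw)
def draw(cam,S,win,M):
    x0,y0,w,h=win
    im=cv2.resize(cam.img[y0:y0+h,x0:x0+w],None,fx=S,fy=S,interpolation=cv2.INTER_CUBIC)
    T=lambda P:np.round((cam.proj(P)-[x0-.5,y0-.5])*S).astype(int)
    def wf(P,c):
        q=T(P)
        for i,j in E12: cv2.line(im,tuple(map(int,q[i])),tuple(map(int,q[j])),c,1)
    cx,cy,cw=M["crate"]; Rm=rz(cw); o=[cx,cy,0]
    wf(box(129,149,45)@Rm.T+o,(0,255,0)); 
    wf(box(113,133,39,6)@Rm.T+o,(0,255,0))
    for n,(x,y,r,hh) in M["cyl"].items():
        for z in(0,hh): cv2.polylines(im,[T(circ(x,y,z,r))],True,(255,0,255) if z else (255,255,0),1)
    for n,(x,y,z,w,tl) in M["box"].items():
        Rc=rz(w)@R.from_euler("y",-tl).as_matrix()
        wf(box(40,60,130)@Rc.T+[x,y,z],(0,255,255))
    return im
E
python3 - <<'E'
from ov import *
t=load("top0");s=load("scene0")
B=lambda u,v,z:t.back((u/1.5,v/1.5),z).round(1)
print("crate",[B(*p,45)[:2] for p in((331,208),(425,208),(425,289),(331,289))])
print("jar",B(519,309,84),"tin",B(358,258,96))
print("pstack",B(408,82,222),"clr",B(528,227,155),"shaker",B(622,237,125),"cup",B(604,313,94),"pitch",B(293,378,98))
print("rack base",[B(*p,0)[:2] for p in((113,245),(248,200),(283,290),(157,333))])
E
```

```text
crate [array([621.8,  64.6]), array([624.3, -85.2]), array([494.4, -85.5]), array([492.6,  62.3])]
jar [ 462.4 -223.5   84. ] tin [535.  20.  96.]
pstack [749.6 -43.6 222. ] clr [ 573.7 -218.2  155. ] shaker [ 567.1 -365.3  125. ] cup [ 457.3 -348.8   94. ] pitch [357.8 111.9  98. ]
rack base [array([564.6, 423.4]), array([643.6, 205.6]), array([493.9, 143.7]), array([421.4, 345.2])]
```

```bash
python3 - <<'E'
from ov import *
t=load("top0");s=load("scene0")
M=dict(crate=(558,-11,-.01),cyl=dict(jar=(462,-223,30,84),tin=(535,20,31,96),ps=(750,-44,42,222),cl=(574,-218,43,155)),box={})
y=.33; c=np.array([555,285])
for n,k in(("wine",1),("green",0),("kraft",-1)):
    p=c+70*k*np.array([-np.sin(y),np.cos(y)]); M["box"][n]=(p[0],p[1],25,y,np.radians(30))
np.save("pics/M0.npy",M,allow_pickle=True)
a=draw(t,2.6,(65,30,305,228),M);b=draw(s,2.6,(100,127,300,193),M)
cv2.imwrite("pics/ov_t.png",a);cv2.imwrite("pics/ov_s.png",b)
E
```

```text
(no output)
```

View pics/ov_t.png

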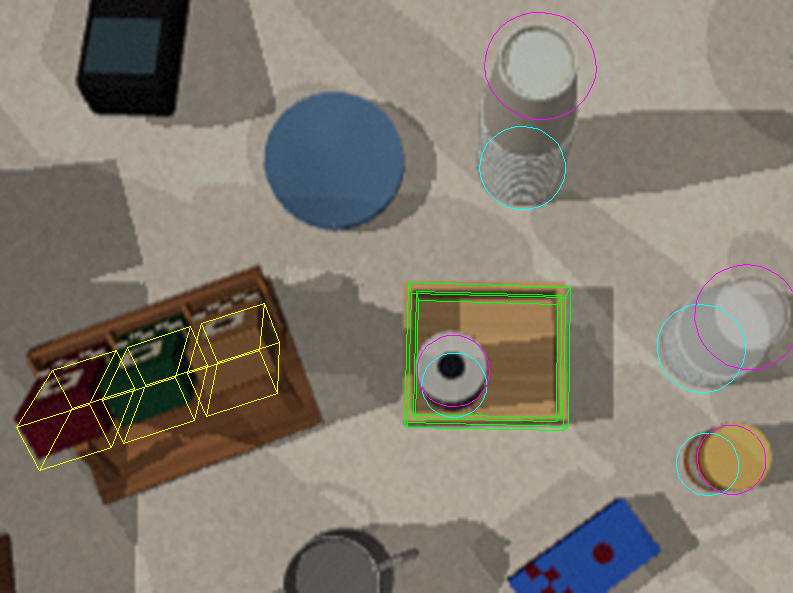

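View pics/ov_s.png

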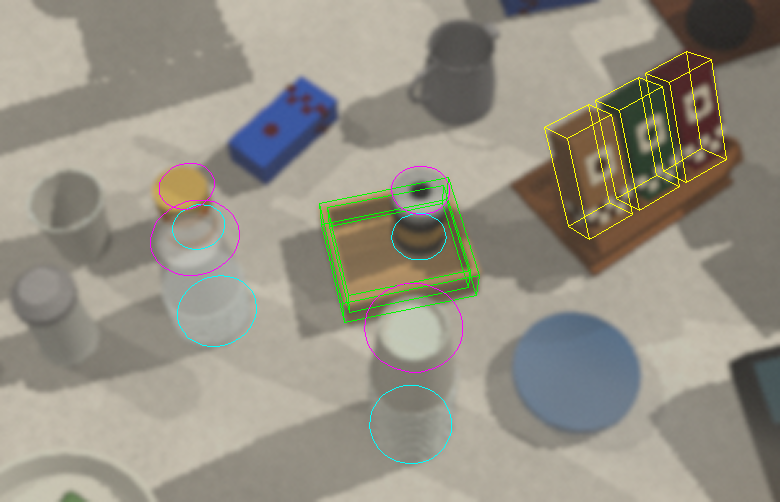

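Crate wireframe fits. The jar needs about -3 mm in y. For the cartons I need clean corners.

```bash
python3 - <<'E'
from ov import *
t=load("top0");s=load("scene0")
a=cv2.resize(t.img[132:214,68:178],None,fx=4.3,fy=4.3,interpolation=cv2.INTER_CUBIC)
b=cv2.resize(s.img[141:223,306:380],None,fx=4.3,fy=4.3,interpolation=cv2.INTER_CUBIC)
im=np.hstack([a,b]);im=cv2.convertScaleAbs(im,alpha=1.7,beta=10)
for x in range(0,im.shape[1],50): cv2.putText(im,str(x),(x,8),0,.3,(255,255,255));cv2.line(im,(x,10),(x,14),(255,255,255))
for y in range(0,im.shape[0],50): cv2.putText(im,str(y),(0,y+4),0,.3,(255,255,255))
print(im.shape,a.shape);cv2.imwrite("pics/cr.png",im)
E
```

```text
(353, 791, 3) (353, 473, 3)
```

View pics/cr.png

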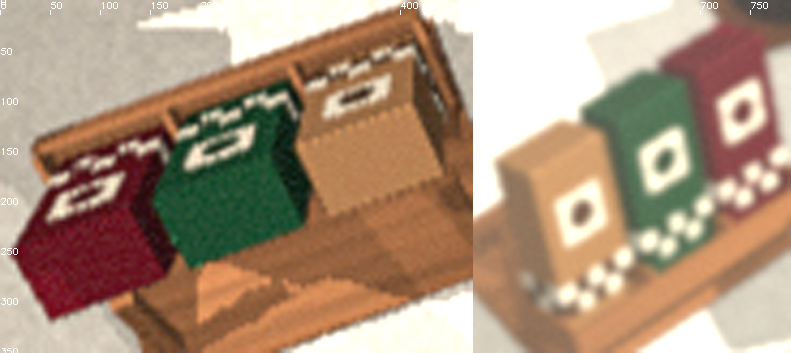

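```bash
python3 - <<'E'
from ov import *
from scipy.optimize import least_squares
t=load("top0");s=load("scene0")
# corner idx on top: (sx,sy)
T={1:{(1,1):(15,243),(-1,1):(50,320),(-1,-1):(178,277),(1,-1):(133,208)},0:{(1,1):(155,200),(-1,1):(190,268),(-1,-1):(308,218),(1,-1):(270,165)},-1:{(1,1):(300,145),(1,-1):(415,105),(-1,-1):(443,175),(-1,1):(333,213)}}
S={-1:{(-1,-1):(497,158),(-1,1):(560,120),(1,1):(612,135),(1,-1):(545,180)},0:{(-1,1):(643,70),(-1,-1):(583,107),(1,1):(695,85),(1,-1):(630,125)},1:{(-1,1):(722,22),(-1,-1):(661,65),(1,1):(768,38),(1,-1):(705,82)}}
obs=[]
for cam,D,o,w in((t,T,(68,132),0),(s,S,(306,141),473)):
    for k,dd in D.items():
        for c,(u,v) in dd.items(): obs.append((cam,k,c,np.array([(u-w)/4.3+o[0]-.5,v/4.3+o[1]-.5])))
def res(p):
    x,y,z,w,tl=p; Rc=rz(w)@R.from_euler("y",-tl).as_matrix(); r=[]
    for cam,k,(a,b),uv in obs:
        P=np.array([x,y,z])+Rc@[20*a,30*b+70*k,0]
        r.append(cam.proj(P)[0]-uv)
    return np.array(r).ravel()
for fix in(True,False):
    f=(lambda q:res(np.append(q,np.radians(30)))) if fix else res
    q=least_squares(f,[500,285,137,.33]+([] if fix else [.5]),loss="soft_l1",x_scale=[10,10,10,.1]+([] if fix else [.1]))
    print(q.x, np.sqrt(np.mean(f(q.x)**2)))
    r=f(q.x).reshape(-1,2)
print(np.c_[[o[1] for o in obs],r].round(1).tolist())
E
```

```text
[5.06202334e+02 2.61813455e+02 1.47916029e+02 3.74690677e-01] 1.0103229206258908
[5.06237903e+02 2.61794337e+02 1.48013887e+02 3.74868373e-01
 4.95780611e-01] 1.0070672168618717
[[1.0, -1.0, 1.3], [1.0, 0.4, 0.1], [1.0, -1.7, -0.2], [1.0, -0.1, -0.9], [0.0, -0.6, -0.8], [0.0, 0.1, 0.2], [0.0, 0.1, 1.7], [0.0, 0.7, -2.9], [-1.0, -1.7, 0.0], [-1.0, -0.7, -0.8], [-1.0, 0.3, 0.0], [-1.0, -1.2, 1.2], [-1.0, -0.4, 0.7], [-1.0, 1.5, -0.4], [-1.0, -0.9, 0.2], [-1.0, -2.2, 0.0], [0.0, 0.9, 0.0], [0.0, -1.1, 1.0], [0.0, -1.3, 0.2], [0.0, -2.4, 0.8], [1.0, 0.4, 0.4], [1.0, -0.7, -0.4], [1.0, -0.0, -0.0], [1.0, -1.0, -0.7]]
```

```bash
python3 - <<'E'
from ov import *
t=load("top0");s=load("scene0")
for n,c,roi in(("top",t,(325,185,370,222)),("scene",s,(150,180,190,225))):
    hsv=cv2.cvtColor(c.img,cv2.COLOR_BGR2HSV); m=cv2.inRange(hsv,(15,90,90),(32,255,255)); z=np.zeros_like(m); x0,y0,x1,y1=roi; z[y0:y1,x0:x1]=m[y0:y1,x0:x1]
    k=cv2.connectedComponentsWithStats(z); i=1+np.argmax(k[2][1:,4]); 
    cnt,_=cv2.findContours((k[1]==i).astype(np.uint8),0,1); e=cv2.fitEllipse(cnt[0])
    print(n,k[2][i],k[3][i],e, c.back(k[3][i],84), c.back(e[0],84))
o=(68,132)
for z in(30,45):
    a,b=[t.back((u/4.3+68-.5,v/4.3+132-.5),z) for u,v in((35,140),(410,10))]; d=a-b; print("rack yaw",np.arctan2(-d[0],d[1]),a,b,np.hypot(*d[:2]))
from bench import robot
D=lambda psi:[np.pi,0,psi]
for p,o in(([463,-226,50],D(0)),([463,-226,50],D(np.pi)),([534,-45,60],D(np.pi/2)),([534,-45,60],D(-np.pi/2)),([586,20,102],D(np.pi/2)),([586,20,102],D(-np.pi/2))):
    print(p,o,robot.inverse_kinematics(p,o))
w=.36
for sg in(1,-1):
    Rc=rz(w)@R.from_euler("y",-np.radians(30)).as_matrix()
    Rt=np.c_[Rc[:,1]*sg, Rc[:,0]*sg, -Rc[:,2]]
    e=R.from_matrix(Rt).as_euler("xyz"); print(np.linalg.det(Rt),e)
    for k in(0,1):
        p=np.array([506,262,148])+Rc@[0,70*k,-34]; print(k,p,robot.inverse_kinematics(p,e),robot.inverse_kinematics(p+Rc@[0,0,110],e))
d=robot.get_image("wrist");print({k:v for k,v in d.items() if k!="img"},robot.current_tcp_pos())
E
```

```text
top [333 192  29  27 580] [347.47413793 205.27758621] ((347.446533203125, 205.2770233154297), (25.253190994262695, 27.451684951782227), 86.7818374633789) [ 464.04930575 -226.92492461   84.        ] [ 464.04987596 -226.86197973   84.        ]
scene [159 191  22  21 332] [169.18674699 200.44879518] ((169.1937713623047, 200.53294372558594), (18.72136878967285, 21.253267288208008), 76.3858642578125) [ 469.50504472 -229.5764194    84.        ] [ 469.79275695 -229.59367758   84.        ]
rack yaw 0.3600841078075912 [558.09974366 409.24639009  30.        ] [634.92500501 205.19462348  30.        ] 218.0349610369795
rack yaw 0.3600841078075911 [555.73417769 402.59661686  45.        ] [631.2796319  201.94408252  45.        ] 214.40278727006384
[463, -226, 50] [3.141592653589793, 0, 0] [-6.70848927e-01  3.76798280e-01  1.83112893e+00 -4.44089210e-16
  9.33665441e-01  8.99947400e-01]
[463, -226, 50] [3.141592653589793, 0, 3.141592653589793] [-0.67084893  0.37679828  1.83112893  0.          0.93366544 -2.24164525]
[534, -45, 60] [3.141592653589793, 0, 1.5707963267948966] [-2.92331023e-01  3.93924
[... 974 characters left out ...]
1509436]
1.0000000000000002 [-2.61799388  0.         -1.21079633]
0 [521.910246   267.98866197 118.55513627] [0.24896926 0.17512025 2.06567626 0.14853899 0.38369614 2.90745857] [ 0.23071879 -0.06481436  2.04145378  0.10703662  0.64773502  2.94400071]
1 [497.25104967 333.50143962 118.55513627] [ 0.42480427  0.20356676  2.02762676 -0.0854804   0.38899173 -3.00632886] [ 0.43488996 -0.02477933  2.00402744 -0.06260808  0.64089999 -3.02649829]
{'fovy': 66.0474625506842, 'cx': 252.78313002210882, 'cy': 196.27075647757727, 'eye': array([ 243.29100733, -499.37630818,  384.3483322 ]), 'orientation': array([ 2.87023988e+00,  1.48298046e-03, -1.25426202e+00])} [ 171.82062264 -522.04849006  218.01777279]
```

```bash
python3 - <<'E'
from ov import *
from bench import robot
pi=np.pi
robot.move_gripper(.9)
robot.move_ptp([465,-227,190],[pi,0,0]); print(robot.current_t())
robot.move_linear([465,-227,50],speed=180,f_stop=12)
robot.move_gripper(0); print("w",robot.current_gripper_width()*93,robot.current_tcp_pos(),robot.current_t())
robot.move_linear([465,-227,190],speed=200); print("w",robot.current_gripper_width()*93)
robot.move_ptp([534,-46,170],[pi,0,pi/2]); print("w",robot.current_gripper_width()*93,robot.current_t(),robot.current_tcp_pos())
d=robot.get_image("wrist");np.save("pics/w1.npy",d,allow_pickle=True);d2=robot.get_image("top");np.save("pics/t1.npy",d2,allow_pickle=True)
d3=robot.get_image("scene");np.save("pics/s1.npy",d3,allow_pickle=True)
c=load("w1");tc=robot.current_tcp_pos()
M=dict(crate=(558,-11,-.01),cyl=dict(tin=(535,20,31,96)),box={})
im=draw(c,1,(0,0,512,384),M)
for z in(tc[2]-50,tc[2]+34): cv2.polylines(im,[np.round(c.proj(circ(tc[0],tc[1],z,30))).astype(int)],True,(0,0,255),1)
im2=draw(load("t1"),3,(205,120,96,128),M)
im=np.hstack([im,im2]);cv2.imwrite("pics/w1.png",im);print(im.shape)
E
```

```text
2.1167
w 59.40410593410449 [ 466.01511305 -228.41459419   51.09429223] 3.5583
w 59.574821092205426
w 59.97843957616678 5.5083 [533.55275178 -46.24834196 169.19088197]
(384, 800, 3)
```

View pics/w1.png

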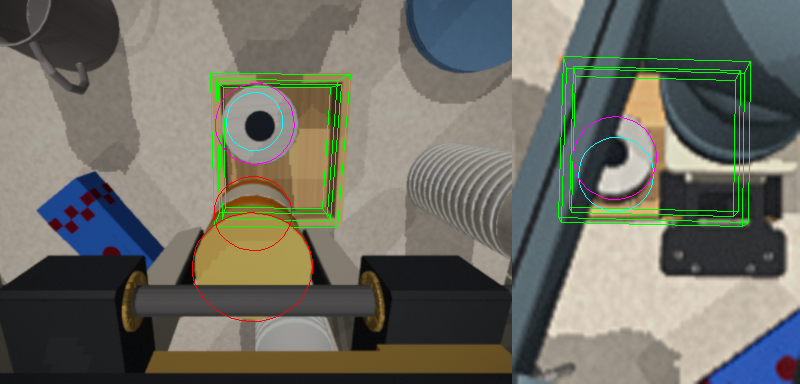

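Wrist view: the crate wireframe fits (corners 211,73 to 350,228), the tin lid is at (258,124), about 2 mm towards +x of my estimate, and the held jar is where predicted. Lowering it.

```bash
python3 - <<'E'
from ov import *
from bench import robot
pi=np.pi
robot.move_linear([534,-45,75],speed=150,f_stop=15)
r=robot.move_linear([534,-45,52],speed=25,f_stop=5)
print(r,robot.current_tcp_pos(),robot.current_contact_force(),robot.current_t())
if robot.current_tcp_pos()[2]<61:
    robot.move_gripper(.85); print(robot.current_gripper_width()*93)
    robot.move_linear([534,-45,190],speed=200)
    d=robot.get_image("wrist");np.save("pics/w2.npy",d,allow_pickle=True)
    M=dict(crate=(558,-11,-.01),cyl=dict(tin=(537,20,31,96),jar=(534,-45,30,90)),box={})
    cv2.imwrite("pics/w2.png",draw(load("w2"),1.4,(100,40,300,240),M))
print(robot.current_t())
E
```

```text
True [534.9871225  -45.24922278  74.45569707] [ 0.97677416 -0.21584715 -1.90413684] 6.7083
6.7083
```

```bash
python3 - <<'E'
from ov import *
from bench import robot
robot.sleep(.2)
r=robot.move_linear([534,-45,53],speed=30,f_stop=9)
print(r,robot.current_tcp_pos(),robot.current_contact_force(),robot.current_t())
if robot.current_tcp_pos()[2]<61:
    robot.move_gripper(.85); print(robot.current_gripper_width()*93)
    robot.move_linear([534,-45,190],speed=200)
    d=robot.get_image("wrist");np.save("pics/w2.npy",d,allow_pickle=True)
    M=dict(crate=(558,-11,-.01),cyl=dict(tin=(537,20,31,96),jar=(534,-45,30,90)),box={})
    cv2.imwrite("pics/w2.png",draw(load("w2"),1.4,(100,40,300,240),M))
print(robot.current_t())
E
```

```text
True [534.76501817 -45.19263212  56.28946125] [-0.64883664  0.01977002  2.59124075] 7.4833
78.74638508870794
8.9083
```

```bash
cat > g.py <<'E'
from ov import *
from bench import robot
W=.367; TL=np.radians(29.3); TOP=np.array([506,262,148.])
Rc=rz(W)@R.from_euler("y",-TL).as_matrix()
EO=R.from_matrix(np.c_[Rc[:,1],Rc[:,0],-Rc[:,2]]).as_euler("xyz")
def gp(k,up=0,dx=0,depth=34): return TOP+Rc@[dx,70*k,-depth+up]
E
python3 - <<'E'
from g import *
robot.move_gripper(.78)
robot.move_ptp(gp(0,90),EO); print(robot.current_t(),robot.current_tcp_pos(),gp(0,90))
d=robot.get_image("wrist");np.save("pics/w3.npy",d,allow_pickle=True)
M=dict(crate=(558,-11,-.01),cyl={},box={})
for k in(1,0,-1):
    b=TOP+Rc@[0,70*k,-130]; M["box"][k]=(*b,W,TL)
im=draw(load("w3"),1,(0,0,400,384),M)
w2=cv2.resize(cv2.imread("pics/w2.png")[:,:],(400,320)); w2=np.vstack([w2,np.zeros((64,400,3),np.uint8)])
cv2.imwrite("pics/w3.png",np.hstack([im,w2]))
E
```

```text
10.4417 [481.33965657 251.80879925 197.32275404] [480.41956439 252.16647513 196.83587926]
```

View pics/w3.png

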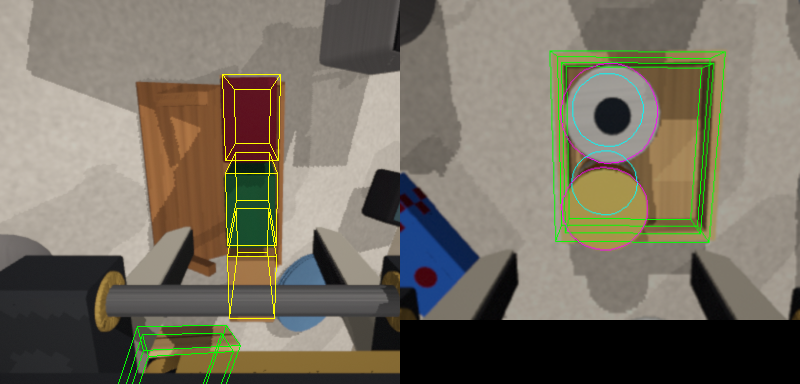

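Wrist overlay matches: the wine top is at 222–281 × 74–161 and the green is centred. The right half shows the jar and tin standing in the crate where predicted. Grasping green.

```bash
cat >> g.py <<'E'
UP=[np.pi,0,np.pi/2-.01]
def fetch(k,xy):
    r=robot.move_linear(gp(k),speed=120,f_stop=15); print("reach",r,robot.current_tcp_pos(),gp(k))
    if r: return False
    robot.move_gripper(0); w=robot.current_gripper_width()*93; print("w",w)
    if abs(w-40)>4: return False
    robot.move_linear(gp(k,140),speed=150); print("w",robot.current_gripper_width()*93,robot.current_contact_force())
    robot.move_linear(gp(k,140)+[-20,0,50],UP,speed=120)
    robot.move_ptp([*xy,280],UP); print("w",robot.current_gripper_width()*93,robot.current_t(),robot.current_tcp_pos())
    return True
def shot(n,cams=("wrist","top","scene")):
    for c in cams: np.save(f"pics/{c}{n}.npy",robot.get_image(c),allow_pickle=True)
E
python3 - <<'E'
from g import *
print(robot.inverse_kinematics(gp(0,140)+[-20,0,50],UP),robot.inverse_kinematics([591,-43,280],UP))
print(fetch(0,(591,-43))); shot(4)
print(robot.current_t())
M=dict(crate=(558,-11,-.01),cyl=dict(tin=(537,20,31,96),jar=(534,-45,30,90)),box={"g":(591,-43,280-96,-.01,0)})
a=draw(load("wrist4"),1,(60,0,400,384),M);b=draw(load("scene4"),2,(190,60,200,192),M)
cv2.imwrite("pics/p4.png",np.hstack([a,b]))
E
```

```text
[ 2.84467336e-01  1.28812917e-01  1.52277701e+00 -4.44089210e-16
  1.49000273e+00  2.94467336e-01] [-0.26072174  0.30481257  1.32356109  0.          1.51321899 -0.25072174]
reach False [521.79204187 267.83972046 118.67712878] [521.53097876 267.97035439 118.34964474]
w 39.94315294719363
w 39.94835167717546 [ 0.70175934 -0.0795798  -1.82436668]
w 39.99564288495127 15.1417 [590.60190958 -41.71901974 280.29486272]
True
15.2917
```

View pics/p4.png

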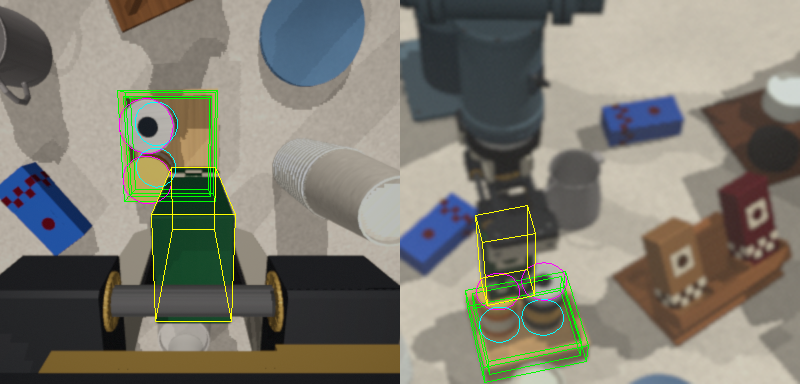

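The green carton is held with a width of 40. Its foot edge at (172–215,170) in the wrist view agrees with the wireframe. Lowering.

```bash
cat >> g.py <<'E'
def lower(xy,zlo=97,zmax=106):
    robot.move_linear([*xy,155],speed=150); robot.move_linear([*xy,112],speed=70,f_stop=20); robot.sleep(.2)
    r=robot.move_linear([*xy,zlo],speed=25,f_stop=9)
    z=robot.current_tcp_pos()[2]; print("down",r,z,robot.current_contact_force(),robot.current_t())
    return z<zmax
def release(xy,up=280):
    robot.move_gripper(.68); print("w",robot.current_gripper_width()*93)
    robot.move_linear([*xy,up-100],speed=120); robot.move_linear([*xy,up],speed=200); print(robot.current_t())
E
python3 - <<'E'
from g import *
xy=(591,-43)
if lower(xy):
    release(xy)
    robot.move_gripper(.78); robot.move_ptp(gp(1,90),EO); print(robot.current_t(),robot.current_tcp_pos(),gp(1,90)); shot(5)
    print(robot.current_t())
M=dict(crate=(558,-11,-.01),cyl=dict(tin=(537,20,31,96),jar=(534,-45,30,90)),box={"g":(591,-43,6,-.01,0)})
M2=dict(M,box={1:(*gp(1,0,0,130),W,TL)})
a=draw(load("wrist5"),1,(90,60,300,324),M2);b=draw(load("top5"),3,(205,120,166,108),M)
cv2.imwrite("pics/p5.png",np.hstack([a,b]))
E
```

```text
down True 100.09003462056754 [-0.65337356 -0.01545359  3.54382334] 17.7417
w 63.15013606336737
19.825
21.7167 [456.46441927 317.36501744 197.55596095] [455.30238651 317.50503476 196.83587926]
21.8667
```

View pics/p5.png

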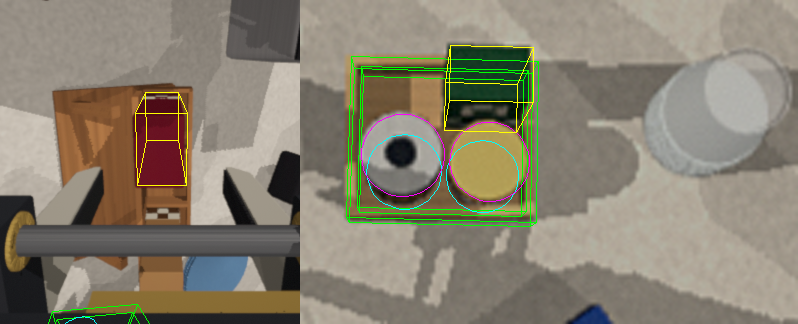

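Top view: green stands upright on its wireframe beside the jar and tin. Wrist view: wine (135–187 × 92–185) is aligned. Fetching and setting down wine.

```bash
python3 - <<'E'
from g import *
xy=(591,21.5)
if fetch(1,xy) and lower(xy):
    release(xy)
    robot.move_j([-1.2,.259,1.535,0,1.348,-.2]); print(robot.current_t(),robot.current_contact_force()); shot(6,("top","scene"))
M=dict(crate=(558,-11,-.01),cyl=dict(tin=(537,20,31,96),jar=(534,-45,30,90)),box={"g":(591,-43,6,-.01,0),"w":(591,21.5,6,-.01,0)})
b=draw(load("top6"),4,(205,120,100,96),M);a=draw(load("scene6"),2.6,(180,140,150,148),M)
cv2.imwrite("pics/p6.png",np.hstack([a[:384],b]))
E
```

```text
reach False [496.56301641 333.35305727 118.76867005] [496.41380088 333.30891402 118.34964474]
w 39.73293583897358
w 39.72791113717152 [-0.54645718 -0.15518397 -1.96573725]
w 39.7299438246 26.575 [590.53837987  22.8106826  280.26941575]
down True 99.6601241040094 [-0.19189161  0.50077326  4.44303012] 29.0333
w 63.22053271743797
31.1167
33.1583 [ 0.57247224  0.03033735 -0.38027179]
```

View pics/p6.png

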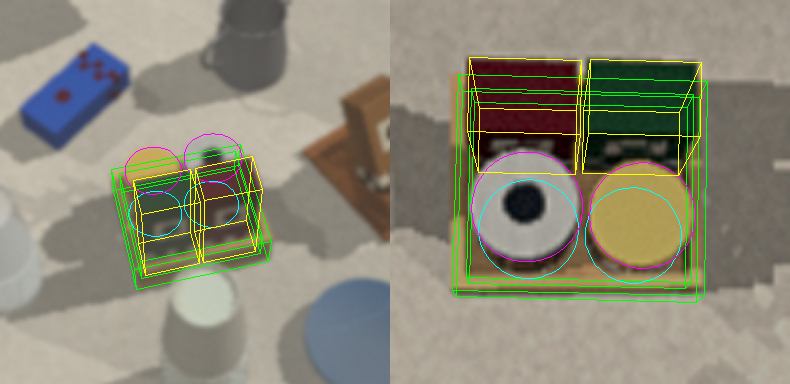

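All four stand on their wireframes in both views. I'll run a numeric check that the bystanders and crate haven't moved, then hand in.

```bash
python3 - <<'E'
from g import *
for n,P in dict(kraft=(531,197,140),pstack=(750,-44,120),clear=(574,-218,80),shaker=(567,-365,60),cup=(457,-349,50),pitcher=(358,112,50),saucers=(683,110,20),crateNE=(494,-85,40)).items():
    for c in("top","scene"):
        a,b=load(c+"0"),load(c+"6");u,v=a.proj(P)[0].astype(int);h=16
        t=a.img[v-h:v+h,u-h:u+h];s=b.img[v-h-10:v+h+10,u-h-10:u+h+10]
        m=cv2.matchTemplate(s,t,cv2.TM_CCOEFF_NORMED);_,mx,_,l=cv2.minMaxLoc(m);print(n,c,l[0]-10,l[1]-10,round(mx,2))
robot.hand_in();print(robot.current_t())
E
```

```text
kraft top 0 0 0.8
kraft scene 0 0 0.8
pstack top 0 0 0.98
pstack scene 0 0 1.0
clear top 0 0 0.89
clear scene 0 0 0.58
shaker top 0 0 1.0
shaker scene 0 0 0.95
cup top 0 0 0.92
cup scene 0 0 0.92
pitcher top 0 0 0.99
pitcher scene 0 0 1.0
saucers top 0 0 1.0
saucers scene 0 0 0.99
crateNE top 0 0 0.79
crateNE scene -2 2 0.85
the job is handed in; nothing more can be done
the job is handed in; nothing more can be done
```

The job is handed in, at about 33 s on the robot's clock. No verdict is reported, so what follows rests on my own checks.

- **Packing:** I set the honey jar in the crate's (-x, -y) corner beside the tin. The green and burgundy cartons went along the +x side, green at -y and burgundy at +y. Each was lowered slowly until floor contact was felt, within about 2.5 mm of the expected height, then released.
- **Goods:** The last top and scene views show all four upright and in place. The arm was clear of everything, with contact force close to zero.
- **Bystanders:** Comparing the first and last pictures showed no shift for the kraft carton, cups, stacks, shaker, pitcher or saucers. Several of these matches were weak because the background around them had changed: the kraft carton at 0.80 in both views, and the clear stack at 0.58 in the scene view.
- **Crate, one disagreement:** The top view showed no shift, but the scene view showed about 2 px (a few mm). I think this comes from the jar that used to be in that patch of the picture and the new contents. Either way it is far inside the 6 cm limit.
- **Force stop:** My first contact threshold (5 N) tripped too early while lowering the jar, still in the air and held. I repeated the move with 9 N.

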